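# Fit the small citrus cone on the press and hold it pressed

### The job

Get the citrus press going for limes: put the smaller of the two squeezing cones on the press's drive shaft, turning it until its socket meshes with the shaft's splines and it slides fully home, then press it down against the spring as far as it goes. Finish while still holding it pressed down with the gripper; do not let go. Leave the larger cone, the jigger, the tumbler, the cup and the can where they stand.

Things in the scene. Friction and masses are not known exactly. Their poses are not given: they have to be found in the camera images.
- small_cone: The smaller squeezing cone, grey plastic, 66 mm tall, upright on the worktop, about 80 g. Flange 52 mm across, 5 mm thick; above it a round collar 40 mm across (grip here, 5 to 38 mm up), then a dome. Origin: centre of the underside, z up. Cross-shaped socket in the underside, 27 mm deep: two slots 9 mm wide and 33 mm long along its x and y axes, so each quarter turn fits alike.
- cone_tip (a point): Tip of the small cone's dome, 66 mm above its underside, same axes. Eight ribs run down the dome and collar: four bold ones, on the cone's +-x and +-y axes, stand over the socket's slots; four thin ones lie between.
- large_cone: The larger squeezing cone, same grey plastic and shape, 86 mm tall, collar 58 mm and flange 70 mm across. Not to be used. Origin: centre of the underside, z up.
- drive_seat (a point): Centre of the top of the round shoulder (30 mm across) of the press's drive shaft, 84 mm above the worktop until pressed. Cone origin and this point coincide when the cone is home. z up; x and y lie along the four splines: a cross 22 mm across and 14 mm tall, blades 5 mm thick (2.6 mm at the tapered tops). Clearance in the socket 2 mm a side, about 0.15 rad. The shaft turns stiffly (0.15 N m).
- pilot_tip (a point): Tip of the round pilot pin (9.2 mm across, tapered end) in the middle of the splines, 24 mm above drive_seat, same axes. It enters the socket first, at any turn, and centres the cone; a cone out of mesh then stands on the splines, 14 mm above home.
- press: The citrus press: round aluminium housing 120 mm across, fixed to the worktop, with a steel bowl round the shaft (124 mm across, 118 mm inside at the rim; rim 84 mm and floor 70 mm above the worktop) and a small pouring lip on its -x side. Origin: centre of its underside. The shaft stands on its z axis; the splines' angle is independent of the press's yaw.
- plunger (a joint): How far the sprung drive shaft is pressed down, in m: 0 up, 0.008 at the stop. The spring takes 4 N to start and 9 N at the stop; it pushes the shaft up again when let go.
- jigger: Brass double jigger, 41 mm across, 85 mm tall; bystander. Origin: centre of the underside.
- tumbler: Clear tumbler, 79 mm across, 90 mm tall; bystander. Origin: centre of the underside.
- espresso_cup: White espresso cup with a handle, 62 x 86 mm, 50 mm tall; bystander. Origin: centre of the underside.
- tonic_can: Drinks can, 53 mm across, 134 mm tall; bystander. Origin: centre of the underside.
Mind the look-alikes: they are no part of the job. What is shaped like the small_cone but green is not meant.

How it is judged:
By the outcome, as a careful person would: the job done as asked, in the order asked, and still so for the second after the job is handed in, while the arm keeps its last pose, push and grip.
It also fails if it takes over 38 s, if anything falls off the work surface, if the arm or the gripper's body presses on something with over 40 N, if the wrist force passes 120 N, or if a joint passes its speed limit or range.

### The arm

A 6-joint arm with a two-finger parallel gripper is mounted at the origin on a cart in front of the work surface, level with it; the furniture and walls round the work are solid. World frame = base frame: x ahead of the robot, y to its left, z up, the work surface at z = 0. Lengths are in m, angles in rad, forces in N, time in s.
With the tool pointing down it reaches from about 0.25 to 0.725 m from the base axis. Payload 4 kg.
Tool frame: the origin (TCP) lies midway between the tips of the shut fingers; the grasp point (between the pads) lies 19 mm behind it; z points along the fingers, y is the line along which they close (so a half turn about z gives the same grasp; the last joint's range is limited). The gripper opens to 85 mm and grips with 20 to 120 N. Pads are 22 mm wide; open, the fingers measure 114 mm over their backs; the gripper's body (76 mm by 85 mm) begins 54 mm behind the grasp point. The pads swing forward as they close: fully open they stand 13 mm farther back than shut.
Start: joints at [1.199, 0.241, 0.005, 1.335, 0, 1.571], TCP at [0.182, 0.466, 0.231] pointing down, gripper open.
Joint ranges: [-2.72, 2.72], [-1.05, 1.87], [-1.09, 1.28], [-1.99, 2.15], [-1.42, 1.44], [-3.14, 3.14]. Speed limits (rad/s): [2.79, 2.79, 3.14, 3.14, 3.14, 3.14].

### API

Orientations are given as a unit quaternion [x, y, z, w].
In Python, from workcell import get_obs, camera, job_done, silhouettes gives the robot as it stands. The module is installed in compiled form; this text tells all that it offers.
- The arm moves only by the tool drive_tool, never from a script. Its argument "increments" is a list of rows, each a list of 3 entries, a list of its own where there are three numbers: the shift along the world's x, y, z in mm, then the turn, a rotation vector about the world's x, y, z in degrees, then the opening, from 0 (shut) to 1 (fully open). A call has 1 to 8 rows; each row shifts and turns the commanded pose from where the row before left it; what a row does not reach is not made up. A row lasts 1/12 s, in which the tool goes at most 41.7 mm and 7.16 degrees, less where a joint would pass 70% of its speed; a pose out of reach is approached as far as the arm can. A call is refused whole if a number of a shift passes 41.7 or a number of a turn 7.16, either way. A call with a gripper value outside its range is refused whole. The fingers move at their own pace and stop on an object; the grip force is fixed at half the most. Time passes only in rows, so rows that do not move let the fingers close. It gives the time, the measured TCP pose, the force, the opening and the grip force at its end, in the units of the state.
- get_obs(): the state, without advancing time (a new reading comes with each control period).
- camera(name): name is "scene" or "top"; returns a dict with "image" (384x512x3 uint8, red, green, blue), "K" (3x3 intrinsics, pixels), "view" (4x4, takes a point from world to camera coordinates). Camera axes: x right, y down, z forward; pixel columns grow to the right and rows downward; lengths in m; the calibration is good to about 2 mm. A picture is of the moment at which its call begins. There is no depth.
- job_done(): hands the job in; it is judged then, once.
Trained networks look in a picture, given as the dict that the camera call returned (one of the last four; its "shot" number tells which), for a name from the list of things; names that differ only in an ending like _2 or _b are one class to them, and where a whole thing is asked for, a point or a joint stands for the part that bears it (a point fixed in the world has none). Each returns a list of dicts, best first, with "conf" (0 to 1); they miss things now and then, are a little off and sometimes report something else, mostly with a low value. They report only what shows in the picture. A call takes as long as a camera call. They do not tell look-alikes from the thing itself.
- silhouettes(query, picture): "region" (384x512 bool, what is visible of it) and "bbox" ([left, top, right, bottom] in pixels, round what is visible of it).
The state is a dict: "clock": time; "joint_pos": joint angles; "joint_vel": joint speeds; "tau": joint torques, N m; "eef_pos": TCP position; "tool_rot": TCP orientation; "ft_force": force on the tool from outside, world axes, zero at the start; "ft_torque": the same for the moment, N m; "grip_width": finger opening in m; "grasp_force": force on a finger pad.
Only numpy, scipy, OpenCV 4.12 (cv2) and the standard library are available. Lean on these libraries where they do the work, as an engineer would, in place of code of your own. Each camera call takes 0.05 s, during which the arm holds its last target. There are 200 camera calls.

## Working session

There is one attempt and no reset: what is moved stays moved. The work goes in short steps, Python scripts to look and compute and a tool call to move; the robot and the scene stay as the last step left them, time stands still between calls to the robot, and variables do not carry over. Pictures are saved under pics/ and viewed, at most 10 in all, crops included, and the job is handed in when it is done.

Besides the shell and the picture viewer there is one more tool, called after "Emit:" in YAML: its name, and indented under it one key for each argument. drive_tool: Moves the arm, as the interface text tells. Its arguments: {"type":"object","properties":{"increments":{"type":"array"}},"required":["increments"]}

```bash
mkdir -p pics; cat > h.py <<'E'
import numpy as np, cv2, pickle
from workcell import get_obs, camera, silhouettes
def proj(c,p):
    q=c["view"][:3,:3]@np.asarray(p,float)+c["view"][:3,3]; u=c["K"]@q; return u[:2]/u[2]
def ray(c,px):
    R=c["view"][:3,:3]; t=c["view"][:3,3]; d=R.T@np.linalg.solve(c["K"],[px[0],px[1],1.]); return -R.T@t, d/np.linalg.norm(d)
def onz(c,px,z):
    o,d=ray(c,px); return o+d*(z-o[2])/d[2]
def tri(rs):
    A=sum(np.eye(3)-np.outer(d,d) for o,d in rs); b=sum((np.eye(3)-np.outer(d,d))@o for o,d in rs); return np.linalg.solve(A,b)
def save(c,n,crop=None,s=1):
    im=c["image"][...,::-1]
    if crop: l,t,r,b=crop; im=im[t:b,l:r]
    cv2.imwrite(n,cv2.resize(im,None,fx=s,fy=s,interpolation=cv2.INTER_CUBIC))
E
python3 - <<'E'
from h import *
S=camera("scene");T=camera("top")
for c,n in((S,"scene"),(T,"top")):
    save(c,f"pics/{n}0.png",s=1.5)
    o,_=ray(c,(256,192)); print(n,"cam at",o.round(3), c["K"][0,0])
    for q in("small_cone","large_cone","press","jigger","tumbler","espresso_cup","tonic_can"):
        for r in silhouettes(q,c):
            if r["conf"]>.2: 
                b=r["bbox"]; print(q,round(r["conf"],2),np.round(b),onz(c,((b[0]+b[2])/2,(b[1]+b[3])/2),.03).round(3))
o=get_obs();print(o)
E
```

```text
scene cam at [ 0.131 -0.607  1.009] 358.57615708040464
small_cone 0.77 [273. 272. 290. 298.] [ 0.468 -0.246  0.03 ]
small_cone 0.74 [287. 294. 306. 316.] [ 0.467 -0.319  0.03 ]
large_cone 0.79 [232. 206. 255. 229.] [0.508 0.027 0.03 ]
large_cone 0.74 [195. 153. 204. 160.] [0.525 0.378 0.03 ]
press 0.76 [184. 144. 222. 184.] [0.513 0.334 0.03 ]
jigger 0.74 [273. 269. 289. 297.] [ 0.47  -0.241  0.03 ]
jigger 0.7 [186. 144. 219. 185.] [0.514 0.333 0.03 ]
jigger 0.49 [262. 227. 277. 250.] [ 0.533 -0.091  0.03 ]
tumbler 0.7 [316. 304. 349. 343.] [ 0.517 -0.417  0.03 ]
tumbler 0.27 [232. 205. 256. 234.] [0.503 0.019 0.03 ]
espresso_cup 0.75 [160. 134. 181. 149.] [0.466 0.521 0.03 ]
tonic_can 0.66 [274. 160. 291. 194.] [0.731 0.106 0.03 ]
top cam at [0.445 0.058 1.843] 451.84767191616635
small_cone 0.68 [345. 201. 359. 219.] [ 0.464 -0.311  0.03 ]
small_cone 0.56 [329. 204. 336. 216.] [ 0.464 -0.234  0.03 ]
large_cone 0.46 [258. 189. 273. 208.] [0.51  0.035 0.03 ]
press 0.88 [174. 182. 208. 216.] [0.507 0.334 0.03 ]
press 0.65 [371. 188. 395. 209.] [ 0.512 -0.435  0.03 ]
jigger 0.65 [292. 1
[... 225 characters left out ...]
8, 'joint_pos': array([1.19900325e+00, 2.40585811e-01, 5.03106198e-03, 1.33520019e+00,
       4.88602284e-06, 1.57081355e+00]), 'joint_vel': array([-5.27974937e-04, -2.59142403e-03, -2.58831018e-05,  1.51530637e-04,
       -2.74271330e-03, -3.34129772e-04]), 'tau': array([ 5.23323743e-04, -3.72150850e+01,  2.52678645e+01,  8.13050119e-04,
        1.39846829e-04,  1.18355310e-06]), 'eef_pos': array([0.18164725, 0.46585296, 0.23132544]), 'tool_rot': array([1.84836165e-01, 9.82769348e-01, 2.07868846e-05, 1.42332497e-06]), 'ft_force': array([-0.17592593, -0.40760115, -0.11006926]), 'ft_torque': array([-0.00486969, -0.01542498, -0.01862145]), 'grasp_force': 0.0, 'grip_width': 0.08560843479788172}
```

View one.

View pics/scene0.png

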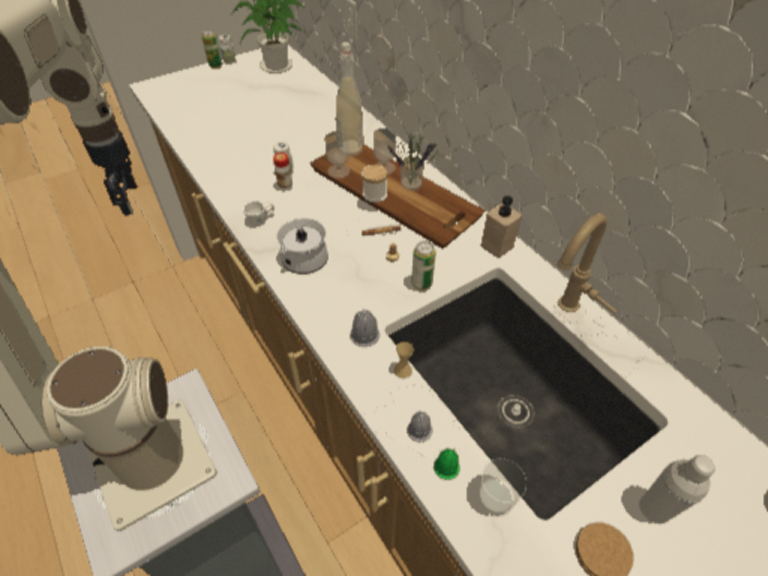

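```bash
python3 - <<'E'
from h import *
S=camera("scene");T=camera("top"); pickle.dump((S,T),open("st.pkl","wb"))
def cr(c,l,t,r,b,w,h): return cv2.resize(c["image"][t:b,l:r,::-1],(w,h),interpolation=cv2.INTER_CUBIC)
a=np.hstack([cr(S,255,215,325,325,350,550),cr(T,285,180,365,225,450,253+0) if 0 else np.vstack([cr(T,250,182,366,228,450,178),cr(T,170,178,212,220,370,370)[:, :].repeat(1,0) if 0 else cr(T,166,178,217,220,450,372)])])
cv2.imwrite("pics/close0.png",a)
E
```

```text
(no output)
```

View pics/close0.png

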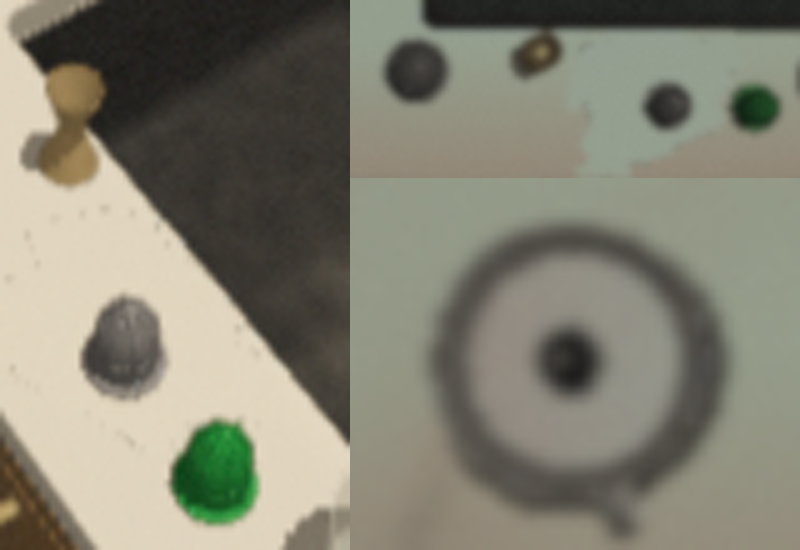

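Candidates for the small cone: grey at scene px (281,285), green look-alike at (297,305), larger grey cone at (243,218), and the jigger at (269,239), which was also reported by mistake. The close crop confirms my pick: the smaller grey one at (281,285). The press is at scene (203,164) and top (191,199), with its dark shaft in the middle. Next I fit the positions from both views.

```bash
cat > fit.py <<'E'
from h import *
from scipy.optimize import minimize
K=8; a=np.linspace(0,2*np.pi,48,endpoint=False)
def rings(prof): return np.array([[r*np.cos(t),r*np.sin(t),z] for r,z in prof for t in a])
CONE=[(.026,0),(.026,.005)],[(.020,.005),(.020,.038),(.017,.050),(.011,.060),(.003,.066)]
def render(c,parts,p,box):
    l,t,r,b=box; m=np.zeros(((b-t)*K,(r-l)*K),np.uint8)
    for pr in parts:
        q=np.array([proj(c,x+p) for x in rings(pr)]); q=((q+.5-[l,t])*K*16).round().astype(np.int32)
        cv2.fillConvexPoly(m,cv2.convexHull(q),255,lineType=cv2.LINE_AA,shift=4)
    return cv2.resize(m,(r-l,b-t),interpolation=cv2.INTER_AREA)/255.
def fit(views,parts,p0):
    f=lambda p:sum(((render(c,parts,p,bx)-m)**2).sum() for c,bx,m in views)
    s=minimize(f,p0,method="Nelder-Mead",options=dict(initial_simplex=np.array([p0]+[np.array(p0)+.008*e for e in np.eye(3)]),xatol=1e-4,fatol=1e-3)); return s.x,s.fun
def dark(c,box,pct=92):
    l,t,r,b=box; g=c["image"][t:b,l:r].astype(float).mean(2); bg=np.percentile(g,70); fg=np.percentile(g,10); return np.clip((bg-g)/(bg-fg),0,1), bg, fg
E
cat > m1.py <<'E'
from fit import *
S,T=pickle.load(open("st.pkl","rb"))
V=[]
for c,bx in((S,(268,266,296,302)),(T,(322,199,343,222))):
    m,bg,fg=dark(c,bx); 
    m=np.where(m>.5,1,0) 
    n,lab,st,cen=cv2.connectedComponentsWithStats(m.astype(np.uint8)); k=1+np.argmax(st[1:,4]); m=(lab==k)*1.
    print(bg,fg,st[k]); print("\n".join("".join(".#"[int(v)] for v in r) for r in m)); V.append((c,bx,m))
print(fit(V,CONE,[.465,-.238,0.]))
for v in V: print(fit([v],CONE,[.465,-.238,0.]))
P=[[(.060,0),(.060,.07),(.062,.07),(.062,.084)]]
V=[]
for c,cen in((S,(203,164)),(T,(191,199))):
    r=[r for r in silhouettes("press",c) if abs(r["bbox"][0]-cen[0])<30][0] if 0 else None
S=camera("scene");T=camera("top")
for c,cen in((S,(203,164)),(T,(191,199))):
    bx=(cen[0]-28,cen[1]-28,cen[0]+28,cen[1]+28)
    r=max(silhouettes("press",c),key=lambda r:r["region"][cen[1],cen[0]])
    V.append((c,bx,r["region"][bx[1]:bx[3],bx[0]:bx[2]]*1.))
print("press",fit(V,P,[.508,.334,0.]))
for v in V: print(fit([v],P,[.508,.334,0.]))
rs=[]
for c,bx in((S,(195,148,208,166)),(T,(185,192,197,206))):
    g=c["image"][bx[1]:bx[3],bx[0]:bx[2]].astype(float).mean(2); print(g.round().astype(int))
E
python3 m1.py
```

```text
209.33333333333334 91.33333333333333 [  3   8  17  21 256]
............................
............................
............................
............................
............................
............................
............................
............................
...........#................
.........#######............
........#########...........
.......###########..........
.......###########..........
......#############.........
......#############.........
......#############.........
.....##############.........
....###############.........
....###############.........
...#################........
...#################........
...#################........
...#################........
....###############.........
....###############.........
.....#############..........
......###########...........
.......#########............
...........##.#.............
............................
............................
............................
............................
............................
............................
..........................
[... 2047 characters left out ...]
140 140 140 140 142 143 143 143 142]
 [140 140 140 138 137 134 134 137 140 142 142 143]
 [139 139 135 129 121 113 112 122 134 140 142 143]
 [140 136 125 107  89  77  77  92 117 134 141 142]
 [138 130 109  80  57  46  46  62  93 120 136 142]
 [137 124  94  63  53  47  37  40  72 106 130 141]
 [135 120  88  61  57  52  40  35  61  97 127 141]
 [137 124  94  62  49  43  34  36  64 100 128 140]
 [139 130 106  76  49  36  32  45  77 114 134 142]
 [139 136 124 100  74  56  54  68  97 126 139 143]
 [140 139 135 124 107  95  92 103 121 135 141 143]
 [139 140 139 136 131 127 126 130 136 141 143 143]
 [140 141 140 139 140 140 140 141 142 142 143 143]
 [140 140 141 141 141 142 142 141 142 141 142 142]]
```

```bash
cat > m2.py <<'E'
from fit import *
S,T=pickle.load(open("st.pkl","rb"))
SH=[[(.015,.07),(.015,.084)],[(.011,.084),(.011,.098)],[(.0046,.098),(.0046,.108)]]
V=[]
for c,bx in((S,(196,150,207,166)),(T,(185,192,197,206))):
    g=c["image"][bx[1]:bx[3],bx[0]:bx[2]].astype(float).mean(2); hi=192 if c is S else 142; lo=35 if c is S else 45
    V.append((c,bx,np.clip((hi-g)/(hi-lo),0,1)))
print("shaft",fit(V,SH,[.508,.333,0.]))
def fz(V,parts,p0): 
    f=lambda p:sum(((render(c,parts,[p[0],p[1],0],bx)-m)**2).sum() for c,bx,m in V)
    s=minimize(f,p0,method="Nelder-Mead",options=dict(initial_simplex=np.array([p0,[p0[0]+.008,p0[1]],[p0[0],p0[1]+.008]]))); return s.x,s.fun
print("z0",fz(V,SH,[.508,.333]),[fz([v],SH,[.508,.333]) for v in V])
V=[]
for c,bx in((S,(268,266,296,302)),(T,(322,199,343,222))):
    m,_,_=dark(c,bx); n,lab,st,cen=cv2.connectedComponentsWithStats((m>.5).astype(np.uint8)); V.append((c,bx,(lab==1+np.argmax(st[1:,4]))*1.))
print("cone",fz(V,CONE,[.468,-.235]),[fz([v],CONE,[.468,-.235]) for v in V])
E
python3 m2.py
```

```text
shaft (array([ 0.50795461,  0.3309287 , -0.00643519]), np.float64(13.71932692701909))
z0 (array([0.50701135, 0.32733267]), np.float64(15.202604215041958)) [(array([0.50604444, 0.32597546]), np.float64(9.600708515804886)), (array([0.50768046, 0.32987695]), np.float64(4.270140577650894))]
cone (array([ 0.46862893, -0.23405532]), np.float64(34.474232987312575)) [(array([ 0.46880861, -0.2343111 ]), np.float64(18.177747020376778)), (array([ 0.46774073, -0.23347826]), np.float64(15.177285659361782))]
```

Emit:
drive_tool:
  increments:
    - [[12,-29,-4],[0,0,-4],1]
    - [[12,-29,-4],[0,0,-4],1]
    - [[12,-29,-4],[0,0,-4],1]
    - [[12,-29,-4],[0,0,-4],1]
    - [[12,-29,-4],[0,0,-4],1]
    - [[12,-29,-4],[0,0,-4],1]
    - [[12,-29,-4],[0,0,-4],1]
    - [[12,-29,-4],[0,0,-4],1]

```text
clock: 1.77
eef_pos: [0.2779, 0.2325, 0.1993]
tool_rot: [0.45, 0.893, 0.0, 0.0]
ft_force: [0.8, -0.0, -0.8]
grip_width: 0.0857
grasp_force: 0.0
```

Emit:
drive_tool:
  increments:
    - [[12,-29,-4],[0,0,-4],1]
    - [[12,-29,-4],[0,0,-4],1]
    - [[12,-29,-4],[0,0,-4],1]
    - [[12,-29,-4],[0,0,-4],1]
    - [[12,-29,-4],[0,0,-4],1]
    - [[12,-29,-4],[0,0,-4],1]
    - [[12,-29,-4],[0,0,-4],1]
    - [[12,-29,-4],[0,0,-4],1]

```text
clock: 2.43
eef_pos: [0.3741, 0.0002, 0.1674]
tool_rot: [0.679, 0.734, 0.0, 0.0]
ft_force: [0.7, 0.3, 0.0]
grip_width: 0.0856
grasp_force: 0.0
```

Emit:
drive_tool:
  increments:
    - [[12,-29,-4],[0,0,-4],1]
    - [[12,-29,-4],[0,0,-4],1]
    - [[12,-29,-4],[0,0,-4],1]
    - [[12,-29,-4],[0,0,-4],1]
    - [[12,-29,-4],[0,0,-4],1]
    - [[12,-29,-4],[0,0,-4],1]
    - [[12,-29,-4],[0,0,-4],1]
    - [[0,0,0],[0,0,0],1]

```text
clock: 3.1
eef_pos: [0.4597, -0.2059, 0.1386]
tool_rot: [0.837, 0.547, 0.0, 0.002]
ft_force: [0.2, -0.3, 0.5]
grip_width: 0.0852
grasp_force: 0.0
```

Emit:
drive_tool:
  increments:
    - [[5,-16,-10],[0,0,0],1]
    - [[4,-14,-10],[0,0,0],1]
    - [[0,0,-20],[0,0,0],1]
    - [[0,0,0],[0,0,0],1]
    - [[0,0,0],[0,0,0],1]

```text
clock: 3.52
eef_pos: [0.4653, -0.2302, 0.0984]
tool_rot: [0.835, 0.55, -0.001, -0.002]
ft_force: [0.5, 0.4, -0.1]
grip_width: 0.0854
grasp_force: 0.0
```

```bash
python3 - <<'E'
from h import *
S=camera("scene");save(S,"pics/s1.png",(225,215,335,325),5); o=get_obs(); print(o["eef_pos"],o["ft_force"],o["joint_pos"].round(2))
E
```

```text
[ 0.46617312 -0.23050135  0.09942996] [-0.73508953  0.22479832  0.26433776] [-0.46  0.38 -0.17  1.03  0.    1.52]
```

View pics/s1.png

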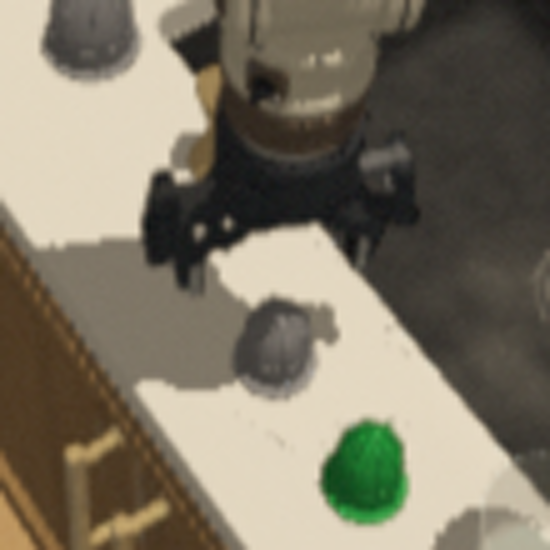

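The gripper hangs over the grey small cone (crop 275,345); the green one (365,470) is clear of it. I'm going down to grip.

Emit:
drive_tool:
  increments:
    - [[2,-4,-25],[0,0,0],1]
    - [[0,0,-25],[0,0,0],1]
    - [[0,0,-22],[0,0,0],1]
    - [[0,0,-18],[0,0,0],1]
    - [[0,0,0],[0,0,0],1]
    - [[0,0,0],[0,0,0],0.7]
    - [[0,0,0],[0,0,0],0.0]
    - [[0,0,0],[0,0,0],0]

```text
clock: 4.23
eef_pos: [0.4702, -0.2357, 0.0113]
tool_rot: [0.835, 0.55, 0.001, 0.002]
ft_force: [-1.4, -0.4, 0.0]
grip_width: 0.0515
grasp_force: 0.0
```

Emit:
drive_tool:
  increments:
    - [[0,0,0],[0,0,0],0]
    - [[0,0,0],[0,0,0],0]
    - [[0,0,0],[0,0,0],0]
    - [[0,0,0],[0,0,0],0]

```text
clock: 4.57
eef_pos: [0.4701, -0.2358, 0.0114]
tool_rot: [0.835, 0.55, 0.001, 0.002]
ft_force: [0.0, 0.4, 6.1]
grip_width: 0.0382
grasp_force: 60.1
```

Emit:
drive_tool:
  increments:
    - [[0,0,15],[0,0,0],0]
    - [[0,0,25],[0,0,0],0]
    - [[0,0,35],[0,0,0],0]
    - [[0,0,35],[0,0,0],0]
    - [[0,0,25],[0,0,0],0]
    - [[0,0,0],[0,0,0],0]
    - [[0,0,0],[0,0,0],0]

```text
clock: 5.15
eef_pos: [0.4701, -0.2359, 0.1469]
tool_rot: [0.835, 0.55, 0.001, 0.003]
ft_force: [-0.1, 0.1, -1.0]
grip_width: 0.0382
grasp_force: 60.3
```

```bash
python3 - <<'E'
from h import *
S=camera("scene");save(S,"pics/s2.png",(225,205,335,315),5); o=get_obs(); print(o["eef_pos"],o["ft_force"],o["grip_width"],o["grasp_force"])
E
```

```text
[ 0.46882715 -0.23528971  0.14505221] [-1.05802998  0.48409716 -1.5966234 ] 0.03807676124486605 60.34551867283881
```

View pics/s2.png

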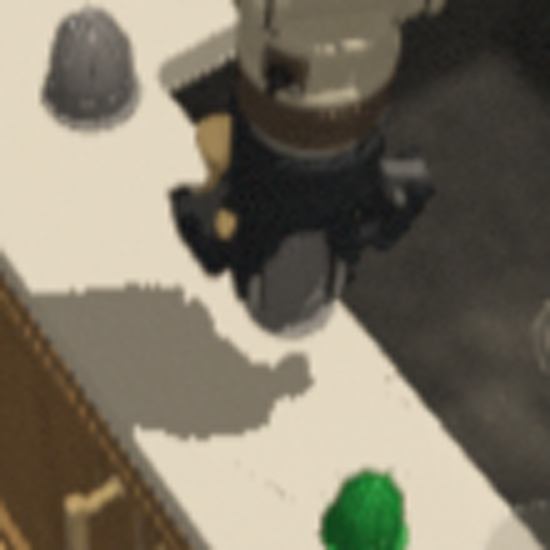

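The cone hangs level in the fingers (crop 290,290), and all the others are undisturbed. Moving to the press.

Emit:
drive_tool:
  increments:
    - [[2,20,0],[0,0,3],0]
    - [[2,35,0],[0,0,3.5],0]
    - [[3,35,0],[0,0,3.5],0]
    - [[2,35,0],[0,0,3.5],0]
    - [[2,35,0],[0,0,3.5],0]
    - [[2,35,0],[0,0,3.5],0]
    - [[3,35,0],[0,0,3.5],0]
    - [[2,35,0],[0,0,3.5],0]

```text
clock: 5.87
eef_pos: [0.4851, 0.0314, 0.1425]
tool_rot: [0.68, 0.733, -0.001, -0.001]
ft_force: [1.0, -0.3, -0.3]
grip_width: 0.0378
grasp_force: 60.3
```

Emit:
drive_tool:
  increments:
    - [[2,35,0],[0,0,3.5],0]
    - [[2,35,0],[0,0,3.5],0]
    - [[3,35,0],[0,0,3.5],0]
    - [[2,35,0],[0,0,3.5],0]
    - [[2,35,0],[0,0,3.5],0]
    - [[2,35,0],[0,0,3.5],0]
    - [[2,35,0],[0,0,3.5],0]
    - [[3,35,0],[0,0,3.5],0]

```text
clock: 6.53
eef_pos: [0.503, 0.3108, 0.142]
tool_rot: [0.482, 0.876, -0.002, -0.001]
ft_force: [0.6, -0.2, -0.9]
grip_width: 0.0384
grasp_force: 60.3
```

Emit:
drive_tool:
  increments:
    - [[1,20,0],[0,0,0],0]
    - [[0,0,0],[0,0,0],0]
    - [[0,0,0],[0,0,0],0]
    - [[0,0,0],[0,0,0],0]

```text
clock: 6.87
eef_pos: [0.5046, 0.3287, 0.1425]
tool_rot: [0.483, 0.875, -0.002, -0.001]
ft_force: [0.1, -0.1, -1.4]
grip_width: 0.0381
grasp_force: 60.4
```

```bash
python3 - <<'E'
from h import *
S=camera("scene");T=camera("top");o=get_obs()
a=S["image"][110:200,155:245,::-1];b=T["image"][160:235,155:230,::-1]
cv2.imwrite("pics/s3.png",np.hstack([cv2.resize(a,(400,400),interpolation=2),cv2.resize(b,(400,400),interpolation=2)]));print({k:np.round(o[k],4) for k in("clock","eef_pos","tool_rot","ft_force","ft_torque","grip_width","joint_pos")})
E
```

```text
{'clock': np.float64(6.9667), 'eef_pos': array([0.5052, 0.3283, 0.1435]), 'tool_rot': array([ 4.840e-01,  8.751e-01, -1.000e-03, -4.000e-04]), 'ft_force': array([-0.1267, -0.2581, -1.1188]), 'ft_torque': array([-0.002 ,  0.0186, -0.0155]), 'grip_width': np.float64(0.038), 'joint_pos': array([ 5.7630e-01,  4.9220e-01,  1.4120e-01,  1.2220e+00, -2.0000e-04,
        1.5867e+00])}
```

View pics/s3.png

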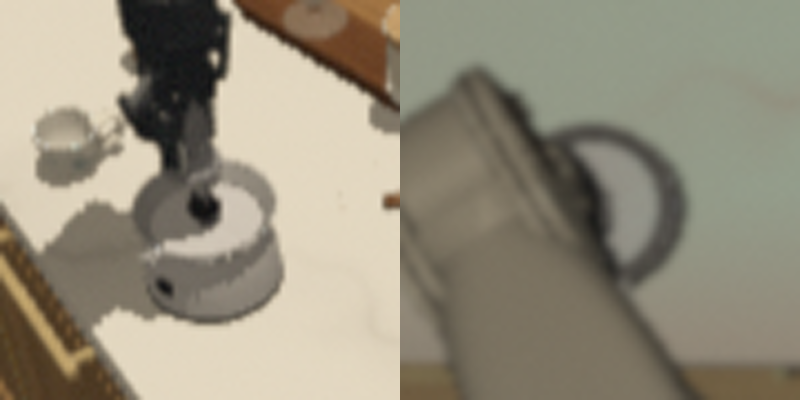

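The cone is over the shaft (left crop 200,180, shaft at 205,208). I'm lowering it carefully.

Emit:
drive_tool:
  increments:
    - [[2,1,-12],[0,0,0],0]
    - [[0,0,-10],[0,0,0],0]
    - [[0,0,0],[0,0,0],0]
    - [[0,0,-3],[0,0,0],0]
    - [[0,0,-3],[0,0,0],0]
    - [[0,0,0],[0,0,0],0]

```text
clock: 7.47
eef_pos: [0.5074, 0.3305, 0.1156]
tool_rot: [0.483, 0.875, -0.0, -0.0]
ft_force: [0.6, -0.3, -0.5]
grip_width: 0.038
grasp_force: 60.4
```

Emit:
drive_tool:
  increments:
    - [[0,0,-2],[0,0,0],0]
    - [[0,0,-2],[0,0,0],0]
    - [[0,0,0],[0,0,0],0]
    - [[0,0,0],[0,0,0],0]

```text
clock: 7.8
eef_pos: [0.5074, 0.3307, 0.1121]
tool_rot: [0.483, 0.875, -0.0, -0.0]
ft_force: [-0.2, 0.2, -1.2]
grip_width: 0.0384
grasp_force: 60.4
```

Emit:
drive_tool:
  increments:
    - [[0,0,-1],[0,0,0],0]
    - [[0,0,-1],[0,0,0],0]
    - [[0,0,0],[0,0,0],0]
    - [[0,0,0],[0,0,0],0]

```text
clock: 8.13
eef_pos: [0.5074, 0.3307, 0.1102]
tool_rot: [0.483, 0.875, -0.0, -0.0]
ft_force: [0.2, -1.8, -0.6]
grip_width: 0.0381
grasp_force: 60.5
```

Emit:
drive_tool:
  increments:
    - [[0,-1,-1],[0,0,0],0]
    - [[0,0,-1],[0,0,0],0]
    - [[0,0,0],[0,0,0],0]
    - [[0,0,0],[0,0,0],0]

```text
clock: 8.47
eef_pos: [0.5078, 0.3301, 0.1088]
tool_rot: [0.483, 0.875, 0.0, 0.0]
ft_force: [-1.8, -0.1, 3.8]
grip_width: 0.0378
grasp_force: 60.8
```

Emit:
drive_tool:
  increments:
    - [[0,0,-1],[0,0,0],0]
    - [[0,0,-1],[0,0,0],0]
    - [[0,0,0],[0,0,0],0]
    - [[0,0,0],[0,0,0],0]

```text
clock: 8.8
eef_pos: [0.5078, 0.3301, 0.1066]
tool_rot: [0.483, 0.875, 0.0, 0.0]
ft_force: [-1.9, -0.3, 4.3]
grip_width: 0.0384
grasp_force: 60.9
```

Emit:
drive_tool:
  increments:
    - [[0,0,0],[0,0,6],0]
    - [[0,0,0],[0,0,6],0]
    - [[0,0,0],[0,0,0],0]

```text
clock: 9.05
eef_pos: [0.508, 0.3295, 0.1065]
tool_rot: [0.389, 0.921, -0.0, 0.001]
ft_force: [-1.1, -1.7, 3.5]
grip_width: 0.0382
grasp_force: 60.9
```

Emit:
drive_tool:
  increments:
    - [[0,0,0],[0,0,6],0]
    - [[0,0,0],[0,0,6],0]
    - [[0,0,0],[0,0,0],0]

```text
clock: 9.3
eef_pos: [0.5082, 0.3294, 0.1065]
tool_rot: [0.291, 0.957, -0.0, 0.001]
ft_force: [-1.1, -1.9, 3.5]
grip_width: 0.0384
grasp_force: 60.9
```

Emit:
drive_tool:
  increments:
    - [[0,0,0],[0,0,6],0]
    - [[0,0,0],[0,0,6],0]
    - [[0,0,0],[0,0,0],0]

```text
clock: 9.55
eef_pos: [0.5079, 0.3292, 0.1064]
tool_rot: [0.191, 0.982, -0.0, 0.0]
ft_force: [-1.0, -3.3, 3.8]
grip_width: 0.0382
grasp_force: 61.0
```

```bash
python3 - <<'E'
from h import *
o=get_obs();print({k:np.round(o[k],4) for k in("ft_force","ft_torque","joint_pos")})
E
```

```text
{'ft_force': array([-0.9756, -3.277 ,  3.8092]), 'ft_torque': array([-0.6943,  0.2046, -0.0224]), 'joint_pos': array([ 5.7570e-01,  5.2340e-01,  9.1200e-02,  1.1388e+00, -1.1000e-03,
        9.5930e-01])}
```

Emit:
drive_tool:
  increments:
    - [[0,-1,0],[0,0,6],0]
    - [[0,0,0],[0,0,6],0]
    - [[0,0,0],[0,0,0],0]

```text
clock: 9.8
eef_pos: [0.508, 0.3288, 0.1065]
tool_rot: [0.087, 0.996, 0.0, 0.0]
ft_force: [-0.2, -1.9, 3.9]
grip_width: 0.0382
grasp_force: 60.9
```

Emit:
drive_tool:
  increments:
    - [[0,0,0],[0,0,6],0]
    - [[0,0,0],[0,0,6],0]
    - [[0,0,0],[0,0,0],0]

```text
clock: 10.05
eef_pos: [0.508, 0.3288, 0.1064]
tool_rot: [-0.017, 1.0, -0.0, 0.0]
ft_force: [0.0, -1.9, 4.9]
grip_width: 0.0381
grasp_force: 60.9
```

Emit:
drive_tool:
  increments:
    - [[0,0,0],[0,0,6],0]
    - [[0,0,0],[0,0,6],0]
    - [[0,0,0],[0,0,0],0]

```text
clock: 10.3
eef_pos: [0.508, 0.3288, 0.1064]
tool_rot: [-0.121, 0.993, -0.0, 0.0]
ft_force: [-0.2, -1.2, 5.1]
grip_width: 0.0381
grasp_force: 61.0
```

Emit:
drive_tool:
  increments:
    - [[0,0,0],[0,0,6],0]
    - [[0,0,0],[0,0,0],0]

```text
clock: 10.47
eef_pos: [0.5079, 0.3287, 0.1063]
tool_rot: [-0.173, 0.985, -0.0, 0.0]
ft_force: [0.3, -2.4, 5.1]
grip_width: 0.0376
grasp_force: 60.9
```

Emit:
drive_tool:
  increments:
    - [[0,0,0],[0,0,6],0]
    - [[0,0,0],[0,0,0],0]

```text
clock: 10.63
eef_pos: [0.508, 0.3287, 0.1062]
tool_rot: [-0.224, 0.975, -0.0, 0.0]
ft_force: [1.2, -2.8, 2.1]
grip_width: 0.0382
grasp_force: 60.8
```

Emit:
drive_tool:
  increments:
    - [[0,0,0],[0,0,6],0]
    - [[0,0,0],[0,0,0],0]

```text
clock: 10.8
eef_pos: [0.508, 0.329, 0.1059]
tool_rot: [-0.275, 0.962, 0.0, 0.0]
ft_force: [1.3, -0.6, 0.0]
grip_width: 0.0383
grasp_force: 60.5
```

```bash
python3 - <<'E'
from h import *
o=get_obs();print({k:np.round(o[k],4) for k in("ft_force","ft_torque","joint_pos","eef_pos")})
S=camera("scene");save(S,"pics/s4.png",(165,115,235,195),7)
E
```

```text
{'ft_force': array([ 1.2561, -0.5947,  0.0125]), 'ft_torque': array([-0.2702, -0.3414, -0.0478]), 'joint_pos': array([ 0.5747,  0.5232,  0.0895,  1.1366, -0.    ,  0.0181]), 'eef_pos': array([0.508 , 0.329 , 0.1059])}
```

View pics/s4.png

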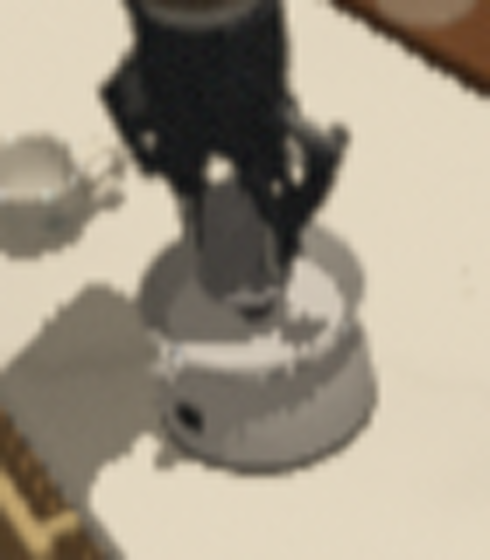

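The vertical force has dropped to zero, so the splines have found the slots. The crop shows the cone on the shaft (235,260), inside the bowl. A few more degrees, then down.

Emit:
drive_tool:
  increments:
    - [[0,0,-1],[0,0,5],0]
    - [[0,0,-2],[0,0,0],0]
    - [[0,0,-2],[0,0,0],0]
    - [[0,0,0],[0,0,0],0]

```text
clock: 11.18
eef_pos: [0.508, 0.3291, 0.1007]
tool_rot: [-0.317, 0.948, 0.0, 0.0]
ft_force: [2.0, 0.3, -0.4]
grip_width: 0.038
grasp_force: 60.4
```

Emit:
drive_tool:
  increments:
    - [[1,0,-2],[0,0,0],0]
    - [[0,0,-2],[0,0,0],0]
    - [[0,0,0],[0,0,0],0]
    - [[0,0,0],[0,0,0],0]

```text
clock: 11.52
eef_pos: [0.5082, 0.3288, 0.0968]
tool_rot: [-0.319, 0.948, 0.0, -0.001]
ft_force: [-0.0, -0.1, -0.8]
grip_width: 0.0379
grasp_force: 60.4
```

Emit:
drive_tool:
  increments:
    - [[0,0,-2],[0,0,0],0]
    - [[0,0,-1],[0,0,0],0]
    - [[0,0,0],[0,0,0],0]
    - [[0,0,0],[0,0,0],0]

```text
clock: 11.85
eef_pos: [0.5084, 0.329, 0.0947]
tool_rot: [-0.319, 0.948, 0.0, -0.0]
ft_force: [-0.7, -1.3, 3.3]
grip_width: 0.038
grasp_force: 60.8
```

```bash
python3 - <<'E'
from h import *
o=get_obs();print({k:np.round(o[k],4) for k in("ft_force","ft_torque","joint_pos","eef_pos")})
E
```

```text
{'ft_force': array([-0.6791, -1.3409,  3.2555]), 'ft_torque': array([-0.0754,  0.2549,  0.0125]), 'joint_pos': array([ 5.741e-01,  5.336e-01,  7.580e-02,  1.113e+00,  4.000e-04,
       -7.520e-02]), 'eef_pos': array([0.5084, 0.329 , 0.0947])}
```

Home on the shoulder. Now pressing.

Emit:
drive_tool:
  increments:
    - [[0,0,-2],[0,0,0],0]
    - [[0,0,-2],[0,0,0],0]
    - [[0,0,-2],[0,0,0],0]
    - [[0,0,0],[0,0,0],0]
    - [[0,0,0],[0,0,0],0]

```text
clock: 12.27
eef_pos: [0.5086, 0.329, 0.0888]
tool_rot: [-0.319, 0.948, 0.0, 0.0]
ft_force: [-1.8, -0.2, 7.4]
grip_width: 0.0381
grasp_force: 61.2
```

Emit:
drive_tool:
  increments:
    - [[0,0,-1],[0,0,0],0]
    - [[0,0,-1],[0,0,0],0]
    - [[0,0,0],[0,0,0],0]
    - [[0,0,0],[0,0,0],0]

```text
clock: 12.6
eef_pos: [0.5086, 0.329, 0.0873]
tool_rot: [-0.319, 0.948, 0.0, 0.0]
ft_force: [-2.9, -0.9, 8.4]
grip_width: 0.0382
grasp_force: 61.3
```

Emit:
drive_tool:
  increments:
    - [[0,0,-1],[0,0,0],0]
    - [[0,0,0],[0,0,0],0]
    - [[0,0,0],[0,0,0],0]
    - [[0,0,0],[0,0,0],0]

```text
clock: 12.93
eef_pos: [0.5087, 0.3291, 0.0873]
tool_rot: [-0.319, 0.948, 0.0, 0.001]
ft_force: [-4.2, -1.3, 12.7]
grip_width: 0.0381
grasp_force: 61.8
```

Emit:
drive_tool:
  increments:
    - [[-1,0,-1],[0,0,0],0]
    - [[0,0,0],[0,0,0],0]
    - [[0,0,0],[0,0,0],0]
    - [[0,0,0],[0,0,0],0]

```text
clock: 13.27
eef_pos: [0.5086, 0.3291, 0.0872]
tool_rot: [-0.319, 0.948, 0.0, 0.002]
ft_force: [-3.8, -2.7, 16.0]
grip_width: 0.0378
grasp_force: 62.1
```

```bash
python3 - <<'E'
from h import *
S=camera("scene");save(S,"pics/s5.png",(150,115,330,340),2.6); o=get_obs();print({k:np.round(o[k],4) for k in("clock","ft_force","ft_torque","eef_pos","grasp_force")})
E
```

```text
{'clock': np.float64(13.3167), 'ft_force': array([-2.8459, -3.0262, 15.7983]), 'ft_torque': array([-0.5802,  0.8452, -0.0314]), 'eef_pos': array([0.5086, 0.3291, 0.0872]), 'grasp_force': np.float64(62.097)}
```

View pics/s5.png

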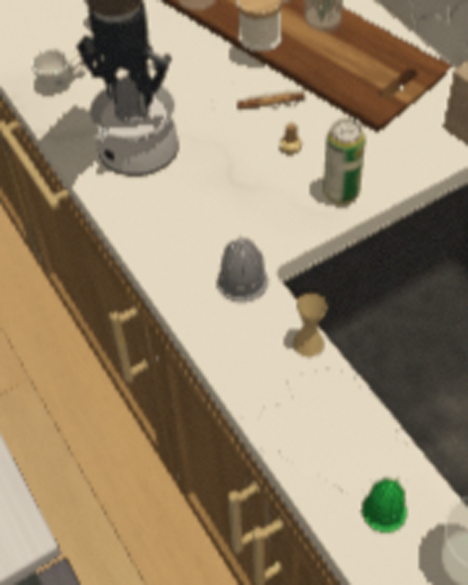

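The cone sits low in the bowl (crop 130,100), held at the stop with 16 N. Large cone, jigger, can, cup and green cone stand where they were, and the part of the tumbler in view does too.

```bash
python3 -c "
from workcell import job_done; print(job_done())"
```

```text
the job is handed in; nothing more can be done
None
```

The small grey cone is meshed and fully home on the drive shaft, and the gripper is still holding it pressed down against the stop (about 16 N); I've handed the job in, but no verdict came back.

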